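# Stand the drained utensils back in the bamboo caddy

### The job

The muddler and the spoon have drained on their slanted rest: put them back in the bamboo caddy, each standing upright on its handle foot with its head up. The steel muddler goes fully home in the fitted round socket and the spoon goes down to the floor of the square compartment; leave the jug, the lidded mug and the kettle standing where they are.

Things in the scene. Friction and masses are not known exactly. Their poses are not given: they have to be found in the camera images.
- muddler: Muddler, 190 mm, 140 g: round steel shaft 18 mm across (foot edge bevelled 2 mm), black pommel 30 mm across over the top 30 mm. Origin: centre of the foot's end face; z along the shaft to the pommel. Starts in either slot of the rest, foot low, z leaning 48 degrees from vertical to the rest's +x.
- spoon: Bamboo spoon, 190 mm, 60 g: round handle 18 mm across (foot edge bevelled 2 mm), 150 mm long, then a round bowl 44 mm across and 15 mm deep (z 146 to 190), hollow towards -x. Origin: centre of the foot's end face; z along the handle to the bowl. Starts leaning in the rest's other slot like the muddler.
- rest: Slanted bamboo rest on a black mat 200 mm square, fixed. Origin under its middle, on the counter. Slots at y -38 and +38 mm: a utensil's foot centre at x -70, z 30 mm on a lip, leaning 42 deg up from level to +x. Bars under it at 18 and 128 mm along its length, with 4 mm fins beside it there, 16 mm above the bar; between the bars it is free all round. Side frames y +-87 mm, 118 mm high.
- caddy: Bamboo caddy, a block 150 (x) by 72 (y) by 72 mm high, fixed to the counter, with a round socket near its -x end and a square compartment near its +x end. Origin: centre of its underside, on the counter.
- socket (a point): Centre of the mouth of the caddy's round socket: bore 25 mm, 64 mm deep, vertical; in the caddy's frame at x -38, y 0, z 72 mm; axes as the caddy.
- compartment (a point): Centre of the mouth of the caddy's square compartment: 31 by 31 mm, 64 mm deep, vertical; in the caddy's frame at x +38, y 0, z 72 mm; axes as the caddy.
- jug: White ceramic jug, loose, 120 mm high, 90 mm across, handle reaching 75 mm from its axis towards +x, lip 50 mm towards -x. Origin: centre of its underside.
- mug: Grey plastic mug with a closed white hinged lid, loose, 97 mm high, 78 mm across, handle reaching 61 mm towards +x. Origin: centre of its underside.
- kettle: Brushed kettle, loose, 156 mm across and 203 mm high with its black bow handle (along y, 116 mm wide, over the lid), spout reaching 105 mm towards +x. Origin: centre of its underside.
Mind the look-alikes: they are no part of the job. What is shaped like the jug but brown, turquoise or yellow is not meant.

How it is judged:
By the outcome, as a careful person would: the job done as asked, in the order asked, and still so for the second after the job is handed in, with the robot touching nothing.
It also fails if it takes over 64 s, if anything falls off the work surface, if the arm or the gripper's body presses on something with over 40 N, if the wrist force passes 120 N, or if a joint passes its speed limit or range.

### The arm

A 6-joint arm with a two-finger parallel gripper is mounted at the origin on the work surface. World frame = base frame: x ahead of the robot, y to its left, z up, the work surface at z = 0. Lengths are in m, angles in rad, forces in N, time in s.
With the tool pointing down it reaches from about 0.25 to 0.775 m from the base axis. Payload 4 kg.
Tool frame: the origin (TCP) lies at the very end of the fingers, on their centre line; the grasp point (between the pads) lies 19 mm behind it; z points along the fingers, y is the direction in which the jaws open and shut (so a half turn about z gives the same grasp; the last joint's range is limited). The gripper opens to 94 mm and grips with 3 to 60 N. Pads are 16 mm wide; open, the fingers measure 119 mm over their backs; the gripper's body (75 mm by 177 mm) begins 78 mm behind the grasp point.
Start: joints at [1.003, 0.087, 1.371, -0, 1.684, -0.103], TCP at [0.247, 0.492, 0.206] pointing down, gripper open.
Joint ranges: [-3.1, 3.1], [-0.76, 2.03], [0.27, 2.55], [-1.08, 4.22], [0.17, 2.65], [-2.57, 2.57]. Speed limits (rad/s): [2.79, 2.79, 3.14, 3.14, 3.14, 3.14].

### API

Orientations are given as [roll, pitch, yaw] about the fixed x, y, z axes, in that order (R = Rz(yaw) Ry(pitch) Rx(roll)).
In Python, from bench import robot, cams, models gives the robot as it stands.
- The arm moves only by the tool step_arm, never from a script. Its argument "series" is a list of rows, each a list of 5 numbers: the gripper command: -1 is shut, 1 is fully open, values between are in proportion, then the shift along the tool's x, y, z in mm, then the turn about the tool's z in degrees. A call has 1 to 20 rows; each row is the pose to reach, as a shift and turn from the pose commanded when the call began, along the tool's axes at that moment; what a row does not reach only later rows make up. A row lasts 1/8 s, in which the tool goes at most 62.5 mm and 10.7 degrees, less where a joint would pass 70% of its speed; a pose out of reach is approached as far as the arm can. A call with a gripper value outside its range is refused whole. The fingers move at their own pace and stop on an object; the grip force is fixed at half the most. Time passes only in rows, so rows that repeat a pose let the fingers close. It gives the time, the measured TCP pose, the force and the opening at its end, in the units of the state.
- robot.get_obs(): the state, without advancing time (a new reading comes with each control period).
- cams.snapshot(name): name is "scene" or "top" or "wrist"; returns a dict with "pixels" (384x512x3 uint8, red, green, blue), "fov_y" (degrees; the focal length in pixels is half the picture's height over the tangent of half this angle, whatever the lens; pixels are square), "cx", "cy" (the principal point, pixels), "R" (3x3) and "t" (3): a world point X has camera coordinates R X + t. Camera axes: x right, y down, z forward; pixel columns grow to the right and rows downward; lengths in m; the calibration is good to about 2 mm. A picture is of the moment at which its call begins. There is no depth.
- robot.close_job(): hands the job in, once; it reports no verdict.
Trained networks look in a picture, given as the dict that the camera call returned (one of the last four; its "shot" number tells which), for a name from the list of things; names that differ only in an ending like _2 or _b are one class to them, and where a whole thing is asked for, a point or a joint stands for the part that bears it (a point fixed in the world has none). Each returns a list of dicts, best first, with "p" (0 to 1); they miss things now and then, are a little off and sometimes report something else, mostly with a low value. They report only what shows in the picture. A call takes as long as a camera call. They do not tell look-alikes from the thing itself.
- models.find_in(picture, label): "position" ([x, y, z] in m, in world coordinates, good to about 4 mm: the middle of the surface that is visible of it).
- models.pinpoint(picture, label): "position" ([x, y, z] in m, in world coordinates, good to about 4 mm: a listed point, or the origin of a listed thing).
The state is a dict: "time": time; "joint_positions": joint angles; "qvel": joint speeds; "joint_torque": joint torques, N m; "tool_pos": TCP position; "ee_rot": TCP orientation; "wrist_force": force on the tool from outside, world axes, zero at the start; "wrist_torque": the same for the moment, N m; "width": finger opening in m.
Only numpy, scipy, OpenCV 4.12 (cv2) and the standard library are available. Lean on these libraries where they do the work, as an engineer would, in place of code of your own. Each camera call takes 0.05 s, during which the arm holds its last target. There are 200 camera calls.

## Working session

There is one attempt and no reset: what is moved stays moved. The work goes in short steps, Python scripts to look and compute and a tool call to move; the robot and the scene stay as the last step left them, time stands still between calls to the robot, and variables do not carry over. Pictures are saved under pics/ and viewed, about 8 in all and at most 12, crops included, and the job is handed in when it is done.

Besides the shell and the picture viewer there is one more tool, called after "Emit:" as a command line: name --pt "numbers of a row" for each row, then --argument value for the rest. step_arm: Moves the arm, as the interface text tells. Its arguments: {"type":"object","properties":{"series":{"type":"array","items":{"type":"array","items":{"type":"number"}}}},"required":["series"]}

```bash
mkdir -p pics; ls; cat > h.py <<'E'
import numpy as np,cv2
from bench import robot,cams,models
from scipy.spatial.transform import Rotation as Ro
def K(p):
    f=p["pixels"].shape[0]/2/np.tan(np.radians(p["fov_y"])/2); return f,p["cx"],p["cy"]
def proj(p,X):
    f,cx,cy=K(p); c=np.asarray(p["R"])@np.asarray(X,float)+np.asarray(p["t"]); return np.round([cx+f*c[0]/c[2],cy+f*c[1]/c[2]],1)
def ray(p,u,v):
    f,cx,cy=K(p); R=np.asarray(p["R"]); d=R.T@np.array([(u-cx)/f,(v-cy)/f,1]); return -R.T@np.asarray(p["t"]),d
def atz(p,u,v,z):
    o,d=ray(p,u,v); return o+d*(z-o[2])/d[2]
def save(p,n): cv2.imwrite("pics/"+n,p["pixels"][:,:,::-1])
E
python3 - <<'E'
from h import *
for n in ["scene","top"]:
    p=cams.snapshot(n); save(p,n+".png")
    print(n,p["fov_y"],p["cx"],p["cy"],np.round(-np.array(p["R"]).T@p["t"],3))
    for l in ["muddler","spoon","rest","caddy","socket","compartment","jug","mug","kettle"]:
        for r in models.pinpoint(p,l)[:3]: print(l,round(r["p"],2),np.round(r["position"],3),proj(p,r["position"]),[k for k in r])
p=cams.snapshot("top")
E
```

```text
pics
scene 45.53977510089814 251.07706611221752 183.6887749201465 [1.371 0.004 0.717]
muddler 0.85 [ 0.506 -0.227  0.029] [160.7 183.6] ['position', 'p']
spoon 0.61 [ 0.503 -0.296  0.031] [132.3 181.4] ['position', 'p']
rest 0.62 [ 0.573 -0.266  0.003] [140.  209.4] ['position', 'p']
caddy 0.59 [ 0.561  0.219 -0.002] [346. 215.] ['position', 'p']
socket 0.59 [0.584 0.196 0.072] [342.3 197. ] ['position', 'p']
compartment 0.58 [0.531 0.247 0.07 ] [361.1 183.8] ['position', 'p']
jug 0.96 [ 0.344 -0.2    0.001] [182.5 155.7] ['position', 'p']
jug 0.9 [ 0.594 -0.015 -0.003] [246.3 221.5] ['position', 'p']
jug 0.65 [0.366 0.164 0.002] [316.2 164.8] ['position', 'p']
mug 0.9 [ 0.39   0.006 -0.001] [257.5 169. ] ['position', 'p']
kettle 0.9 [ 0.776 -0.009  0.002] [245.9 281.9] ['position', 'p']
top 52.58751290440372 265.10353058222347 189.17188953036046 [ 0.456 -0.006  0.85 ]
muddler 0.72 [ 0.51  -0.223  0.029] [348.5 222.9] ['position', 'p']
spoon 0.94 [ 0.51  -0.299  0.033] [384.3 223.5] ['position', 'p']
spoon 0.7 [ 0.593 -0.011 -0.   ] [249.9 183.7] ['position', 'p']
rest 0.69 [ 0.574 -0.262 -0.002] [362.  195.2] ['position', 'p']
rest 0.26 [ 0.512 -0.225  0.027] [349.3 221.6] ['position', 'p']
caddy 0.8 [0.557 0.224 0.   ] [141.4 197.1] ['position', 'p']
caddy 0.34 [ 0.595 -0.01  -0.003] [249.4 183.2] ['position', 'p']
socket 0.88 [0.586 0.197 0.072] [146.4 178.6] ['position', 'p']
compartment 0.87 [0.528 0.247 0.07 ] [119.  207.1] ['position', 'p']
jug 0.79 [ 0.367  0.161 -0.002] [166.1 287.1] ['position', 'p']
jug 0.77 [ 0.342 -0.201 -0.001] [335.9 301.7] ['position', 'p']
jug 0.57 [ 0.593 -0.012 -0.007] [250.4 184.2] ['position', 'p']
mug 0.73 [ 0.389  0.004 -0.002] [240.5 277.8] ['position', 'p']
kettle 0.75 [ 0.774 -0.016 -0.002] [254.3 106. ] ['position', 'p']
```

```bash
python3 -c "
import cv2,numpy as np
a=cv2.imread('pics/scene.png');b=cv2.imread('pics/top.png')
cv2.imwrite('pics/a.png',cv2.resize(a,(800,600)));cv2.imwrite('pics/b.png',cv2.resize(b,(800,600)))"
```

```text
(no output)
```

View pics/a.png

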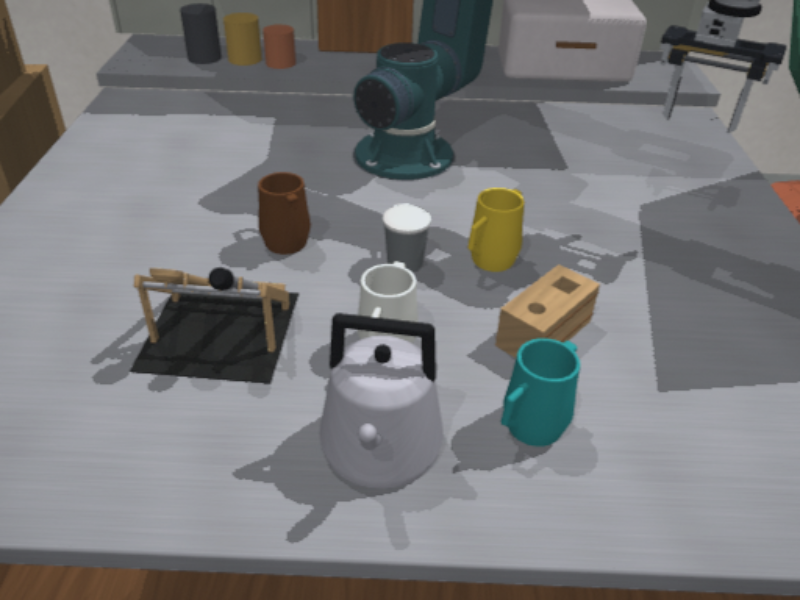

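View pics/b.png

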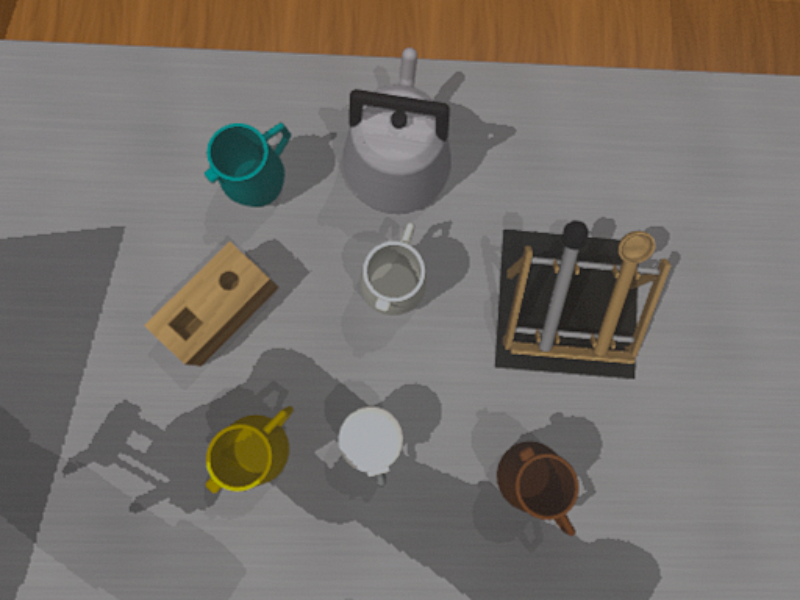

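The scene view (a.png) shows the rest at (215,320), with the muddler's black pommel at (220,279). The caddy is at (548,312). The only white jug is at (387,300), behind the kettle at (382,400). The brown (283,212), yellow (497,228) and turquoise (541,390) jugs are look-alikes.

The top view (b.png) shows the muddler pommel at (575,235), the spoon bowl at (637,247), the socket at (228,280) and the compartment at (185,322).

Next I'll enlarge the rest, the caddy and the gripper.

```bash
python3 - <<'E'
from h import *
p=cams.snapshot("top");s=cams.snapshot("scene")
o=robot.get_obs(); print({k:np.round(v,3) for k,v in o.items()})
def crop(im,x,y,w,h,W,H): return cv2.resize(im[y:y+h,x:x+w,::-1],(W,H),interpolation=cv2.INTER_CUBIC)
T,S=p["pixels"],s["pixels"]
r1=np.hstack([crop(T,310,135,130,110,400,300*130//130),crop(T,85,150,100,75,400,300)])
r2=np.hstack([crop(S,80,155,120,90,400,300),crop(S,412,0,100,75,400,300)])
cv2.imwrite("pics/c.png",np.vstack([r1,r2]))
for l in ["muddler","spoon","socket","compartment","jug"]:
  for q,n in ((p,"top"),(s,"scene")):
    for r in models.find_in(q,l)[:1]: print(n,l,round(r["p"],2),np.round(r["position"],3),proj(q,r["position"]))
E
```

```text
{'time': np.float64(1.15), 'joint_positions': array([ 1.003,  0.087,  1.371, -0.   ,  1.684, -0.103]), 'qvel': array([ 0.   , -0.001, -0.001,  0.   ,  0.   ,  0.001]), 'joint_torque': array([ 0.0000e+00, -3.4005e+01, -3.0260e+01,  7.2000e-02,  2.4000e-02,
        0.0000e+00]), 'tool_pos': array([0.247, 0.492, 0.205]), 'ee_rot': array([3.142, 0.   , 2.677]), 'wrist_force': array([-0.503, -0.438, -0.399]), 'wrist_torque': array([-0.018, -0.019,  0.023]), 'width': np.float64(0.094)}
top muddler 0.65 [ 0.592 -0.23   0.114] [363.2 178. ]
scene muddler 0.82 [ 0.641 -0.224  0.149] [143.8 178.3]
top spoon 0.55 [ 0.602 -0.303  0.124] [401.9 173.3]
scene spoon 0.54 [ 0.634 -0.294  0.144] [111.  176.9]
top socket 0.97 [0.549 0.217 0.071] [135.3 197. ]
scene socket 0.96 [0.576 0.219 0.075] [352.4 194. ]
top compartment 0.87 [0.548 0.218 0.072] [134.8 197.2]
scene compartment 0.69 [0.578 0.217 0.072] [351.4 195.7]
top jug 0.94 [ 0.603 -0.013  0.047] [251.3 175.4]
scene jug 0.78 [ 0.378 -0.196  0.082] [179.8 137.1]
```

View pics/c.png

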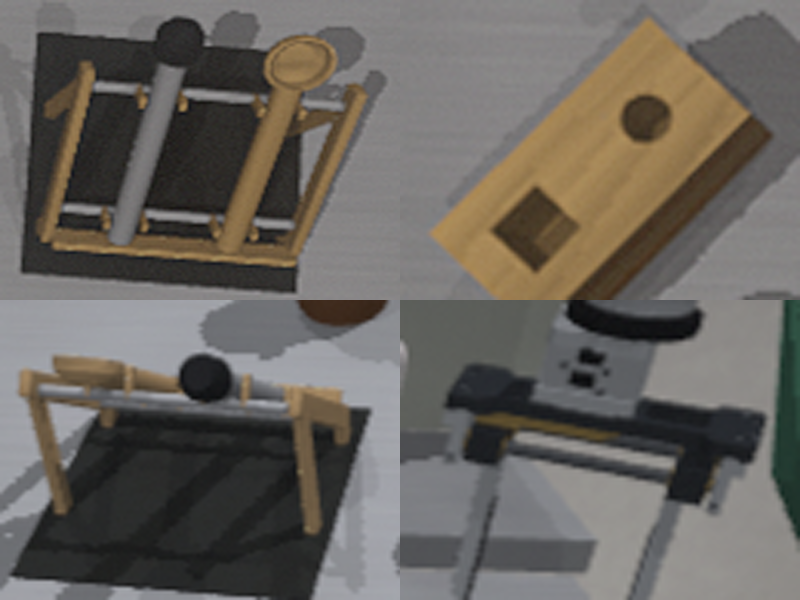

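The enlarged crop shows the pommel at about (368.5,150) and the bowl at (408,158) in top-camera pixels, with the socket at (146.5,180) and the compartment at (119,207). The gripper has straight thin fingers. That means an upright utensil has to hang from its head, because gripping the shaft would jam the pommel between the fingers. My plan is to grip by the head, swing the utensil upright against the caddy wall, and insert.

```bash
python3 - <<'E'
from h import *
p=cams.snapshot("top");s=cams.snapshot("scene")
def tri(a,b):
    A=[];B=[]
    for q,(u,v) in ((p,a),(s,b)):
        o,d=ray(q,u,v);d/=np.linalg.norm(d);M=np.eye(3)-np.outer(d,d);A.append(M);B.append(M@o)
    return np.linalg.lstsq(np.vstack(A),np.hstack(B),rcond=None)[0]
print("pommel",atz(p,368.5,150.4,.147),tri((368.5,150.4),(80+204*.3,155+78*.3)))
print("bowl",atz(p,408.1,157.7,.146))
print("sock",atz(p,146.5,179.75,.072),"comp",atz(p,119,207.2,.072))
for c in ((147,154.25),(172,179.25),(92.5,208)): print("corner",atz(p,*c,.072))
# mat: black, in top
m=(p["pixels"].max(2)<70).astype(np.uint8); m[:, :310]=0; m[:130]=0; m[260:]=0; m[:,450:]=0
m=cv2.morphologyEx(m,cv2.MORPH_CLOSE,np.ones((9,9)))
n,l,st,_=cv2.connectedComponentsWithStats(m); i=1+st[1:,4].argmax()
c=max(cv2.findContours((l==i).astype(np.uint8),0,2)[0],key=cv2.contourArea)
b=cv2.boxPoints(cv2.minAreaRect(c)); w=np.array([atz(p,*x,0.002)for x in b]);print(w,w.mean(0),np.linalg.norm(w[1]-w[0]),np.linalg.norm(w[2]-w[1]))
E
```

```text
pommel [ 0.63901679 -0.23135871  0.147     ] [ 0.63893641 -0.23055885  0.14688741]
bowl [ 0.62753593 -0.30728678  0.146     ]
sock [0.58377024 0.19676102 0.072     ] comp [0.52731546 0.2468509  0.072     ]
corner [0.63604057 0.19909088 0.072     ]
corner [0.58621055 0.14628535 0.072     ]
corner [0.52447062 0.29803106 0.072     ]
[[ 0.48120574 -0.15856698  0.002     ]
 [ 0.70181758 -0.17219103  0.002     ]
 [ 0.6957612  -0.37809146  0.002     ]
 [ 0.47336974 -0.35659455  0.002     ]] [ 0.58803857 -0.266361    0.002     ] 0.22103211892278687 0.20598947780862809
```

```bash
cat >> h.py <<'E'
def go(*targets):
    "targets: (x,y,z,yaw_deg) TCP -> tool shifts mm, turn deg from the pose now"
    o=robot.get_obs(); y0=o["ee_rot"][2]; T=Ro.from_euler("xyz",o["ee_rot"]).as_matrix()
    print("t",round(float(o["time"]),2),np.round(o["tool_pos"],4),np.round(np.degrees(o["ee_rot"]),1),"F",np.round(o["wrist_force"],1),"w",round(float(o["width"]),4))
    for t in targets:
        d=T.T@(np.array(t[:3])-o["tool_pos"])*1000; a=-(t[3]-np.degrees(y0)); print(np.round(d,1),round((a+180)%360-180,1))
E
python3 -c "
from h import *
go((.247,.492,.32,177),(.639,-.231,.32,177),(.639,-.231,.2,177))"
```

```text
t 1.75 [0.2466 0.4917 0.2055] [180.    0.  153.4] F [-0.2 -0.3 -0.2] w 0.094
[  -0.3    0.5 -114.5] -23.6
[-674.7 -470.1 -114.5] -23.6
[-674.7 -470.1    5.5] -23.6
```

Emit:
step_arm --pt "0.2 0 0 -60 -10" --pt "0.2 -50 -35 -114 -20" --pt "0.2 -674.7 -470.1 -114 -23.6" --pt "0.2 -674.7 -470.1 -114 -23.6" --pt "0.2 -674.7 -470.1 -114 -23.6" --pt "0.2 -674.7 -470.1 -114 -23.6" --pt "0.2 -674.7 -470.1 -114 -23.6" --pt "0.2 -674.7 -470.1 -114 -23.6" --pt "0.2 -674.7 -470.1 -114 -23.6" --pt "0.2 -674.7 -470.1 -114 -23.6" --pt "0.2 -674.7 -470.1 -114 -23.6" --pt "0.2 -674.7 -470.1 -114 -23.6" --pt "0.2 -674.7 -470.1 -114 -23.6" --pt "0.2 -674.7 -470.1 -114 -23.6" --pt "0.2 -674.7 -470.1 -114 -23.6" --pt "0.2 -674.7 -470.1 -60 -23.6" --pt "0.2 -674.7 -470.1 -15 -23.6" --pt "0.2 -674.7 -470.1 -15 -23.6"

```text
time: 4.0
tool_pos: [0.6364, -0.23, 0.2139]
ee_rot: [3.137, -0.011, 3.089]
wrist_force: [0.2, 0.1, -0.4]
width: 0.0562
```

```bash
python3 - <<'E'
from h import *
p=cams.snapshot("wrist"); cv2.imwrite("pics/w1.png",p["pixels"][:,:,::-1])
go((.639,-.231,.128,177))
for X in ([.639,-.231,.147],[.628,-.307,.146],[.639,-.231,.2]): print(proj(p,X))
print(-np.array(p["R"]).T@p["t"])
E
```

```text
t 4.05 [ 0.6381 -0.2306  0.2184] [179.9  -0.3 177. ] F [0.2 0.6 1.1] w 0.0565
[-1.3 -0.5 90.4] -0.0
[251.3 210.4]
[149.5 201.2]
[251.1 233. ]
[ 0.57315212 -0.22702748  0.39485146]
```

View pics/w1.png

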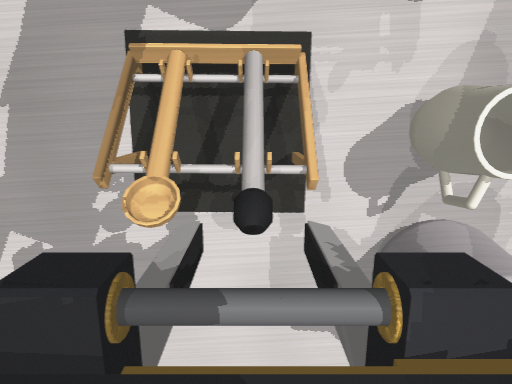

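The wrist view shows the pommel at (253,212) centred between the open fingers, and the bowl at (151,202). Both agree with the projections. I'll descend, grip and lift.

Emit:
step_arm --pt "0.2 -1 0 50 0" --pt "0.2 -1 0 90 0" --pt "0.2 -1 0 90 0" --pt "-1 -1 0 90 0" --pt "-1 -1 0 90 0" --pt "-1 -1 0 90 0" --pt "-1 -1 0 90 0" --pt "-1 -1 0 60 0" --pt "-1 -1 0 0 0" --pt "-1 -1 0 -60 0" --pt "-1 -1 0 -120 0" --pt "-1 -1 0 -160 0" --pt "-1 -1 0 -160 0"

```text
time: 5.68
tool_pos: [0.6406, -0.2313, 0.3846]
ee_rot: [-3.139, 0.007, 3.089]
wrist_force: [0.5, -0.2, -2.3]
width: 0.0295
```

```bash
python3 - <<'E'
from h import *
p=cams.snapshot("scene"); x=p["pixels"][60:260,40:300,::-1]; cv2.imwrite("pics/s2.png",cv2.resize(x,(780,600)))
n=np.array([np.cos(np.radians(48.4)),np.sin(np.radians(48.4))]); t=np.array([-n[1],n[0]])
w=np.array([.5555,.2218])-.036*n   # mid of near face
print(w)
a=w-.155*n
go((*a,.36,48.4),(*a,.146,48.4))
E
```

```text
[0.53159866 0.19487927]
t 5.72 [ 0.6403 -0.2312  0.3809] [-1.80e+02  1.00e-01  1.77e+02] F [ 0.  -0.4 -1.5] w 0.0292
[227.8 298.6  20.2] 128.6
[228.2 298.8 234.2] 128.6
```

View pics/s2.png

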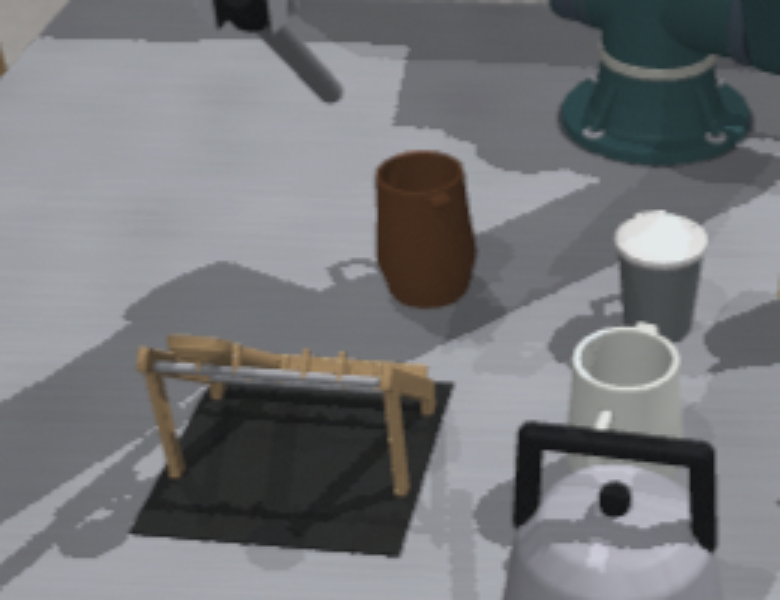

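The muddler is held and the rest is otherwise undisturbed. Its foot is at crop (335,92). I'll estimate its tilt.

```bash
python3 - <<'E'
from h import *
p=cams.snapshot("scene")
P=np.array([.6403,-.2312,.3809+.019])
for th in range(0,60,6):
    h=np.radians(177);q=P+.175*np.array([np.cos(h)*np.sin(np.radians(th)),np.sin(h)*np.sin(np.radians(th)),-np.cos(np.radians(th))]); print(th,proj(p,q))
E
```

```text
0 [135.2 146.6]
6 [137.8 141. ]
12 [140.1 134.9]
18 [142.2 128.2]
24 [144.1 121. ]
30 [145.7 113.5]
36 [147.1 105.5]
42 [148.2  97.2]
48 [149.1  88.7]
54 [149.8  79.9]
```

Tilt is about 47°, so there was no sag. I'll carry it to the caddy's near long wall, turning it so the foot faces the wall.

Emit:
step_arm --pt "-1 38 50 0 10.7" --pt "-1 76 100 0 21.4" --pt "-1 114 150 0 32.1" --pt "-1 152 200 0 42.8" --pt "-1 190 250 0 53.5" --pt "-1 228 298.7 0 64.2" --pt "-1 228 298.7 0 75" --pt "-1 228 298.7 0 85.6" --pt "-1 228 298.7 0 96.3" --pt "-1 228 298.7 0 107" --pt "-1 228 298.7 20 117.7" --pt "-1 228 298.7 60 128.4" --pt "-1 228 298.7 120 128.6" --pt "-1 228 298.7 180 128.6" --pt "-1 228 298.7 225 128.6" --pt "-1 228 298.7 234 128.6" --pt "-1 228 298.7 234 128.6"

```text
time: 7.9
tool_pos: [0.4271, 0.0792, 0.1454]
ee_rot: [-3.14, 0.002, 0.844]
wrist_force: [-0.4, 0.5, -1.8]
width: 0.0288
```

```bash
python3 - <<'E'
from h import *
p=cams.snapshot("scene"); x=p["pixels"][100:250,220:420,::-1]; cv2.imwrite("pics/s3.png",cv2.resize(x,(800,600)))
n=np.array([np.cos(np.radians(48.4)),np.sin(np.radians(48.4))])
w=np.array([.5316,.1949])
go((*(w-.155*n),.146,48.4))
E
```

```text
t 7.95 [0.4284 0.0793 0.1472] [180.   -0.   48.4] F [ 0.6 -0.7 -2. ] w 0.0293
[-0.   0.4  1.2] -0.0
```

View pics/s3.png

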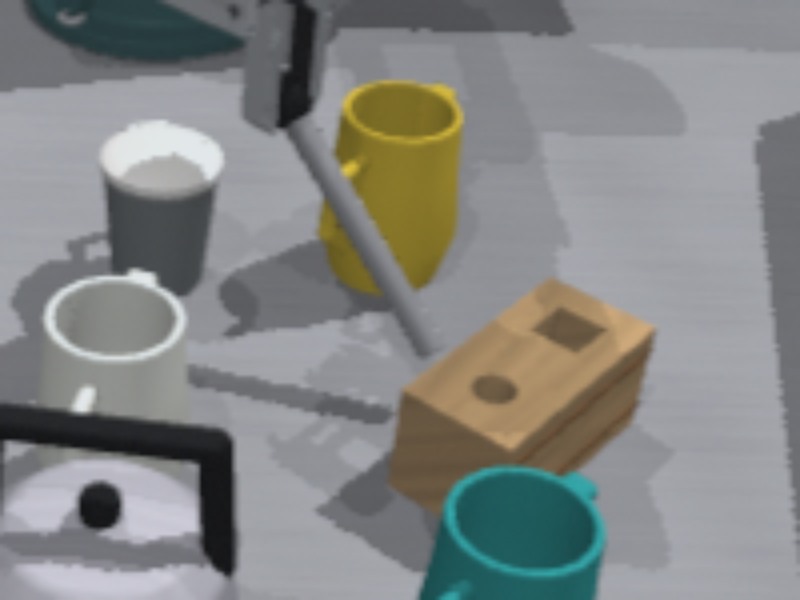

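The foot at (430,352) sits just short of the middle of the near long wall, and nothing has been touched. I'll swing it up in an arc.

Emit:
step_arm --pt "-1 21 0 0 0" --pt "-1 36 0 -13 0" --pt "-1 55 0 -27 0" --pt "-1 76 0 -39 0" --pt "-1 98 0 -47 0" --pt "-1 122 0 -52 0" --pt "-1 122 0 -52 0"

```text
time: 8.82
tool_pos: [0.5109, 0.1712, 0.201]
ee_rot: [3.139, -0.003, 0.845]
wrist_force: [-0.1, -0.1, -2.4]
width: 0.029
```

Emit:
step_arm --pt "-1 12 0 -1 0" --pt "-1 24 0 -2 0" --pt "-1 24 0 -2 0"

```text
time: 9.2
tool_pos: [0.5254, 0.1887, 0.2004]
ee_rot: [-3.142, 0.0, 0.845]
wrist_force: [-0.5, 0.1, -1.1]
width: 0.0291
```

Emit:
step_arm --pt "-1 2 0 0 0" --pt "-1 2 0 0 0"

```text
time: 9.45
tool_pos: [0.5262, 0.1897, 0.2004]
ee_rot: [-3.141, 0.0, 0.844]
wrist_force: [-1.3, -1.0, -1.7]
width: 0.0291
```

Emit:
step_arm --pt "-1 3 0 0 0" --pt "-1 3 0 0 0"

```text
time: 9.7
tool_pos: [0.5283, 0.1921, 0.2005]
ee_rot: [-3.142, 0.0, 0.844]
wrist_force: [-0.7, -1.6, -0.6]
width: 0.0292
```

```bash
python3 - <<'E'
from h import *
p=cams.snapshot("scene"); x=p["pixels"][60:240,280:400,::-1]; a=cv2.resize(x,(400,600))
q=cams.snapshot("top"); b=cv2.resize(q["pixels"][130:280,85:185,::-1],(400,600)); cv2.imwrite("pics/s4.png",np.hstack([a,b]))
go((.5837,.1967,.28,48.4))
o=robot.get_obs()["tool_pos"]
for th in (0,3,6,9):
  r=np.radians(th);n=np.array([np.cos(np.radians(48.4)),np.sin(np.radians(48.4)),0])
  f=lambda s:o+[0,0,.019]+(.175-s)*(n*np.sin(r)+np.array([0,0,-np.cos(r)]))
  print(th,proj(p,f(150)),"" if 0 else "",proj(p,f(.15)),proj(p,f(.08)),proj(p,f(0)))
E
```

```text
t 9.8 [0.5283 0.1921 0.2004] [-180.     0.    48.4] F [-0.4 -1.4 -1.5] w 0.0291
[ 40.2  38.3 -79.6] -0.0
0 [233.8 774.3]  [345.2 136.6] [340.6 163.1] [335.8 190.8]
3 [262.9 820.4]  [345.7 136.8] [342.5 164. ] [339.  192.5]
6 [295.1 871.5]  [346.3 137. ] [344.3 164.7] [342.3 194. ]
9 [331.1 928.7]  [346.8 137.1] [346.2 165.4] [345.6 195.3]
```

View pics/s4.png

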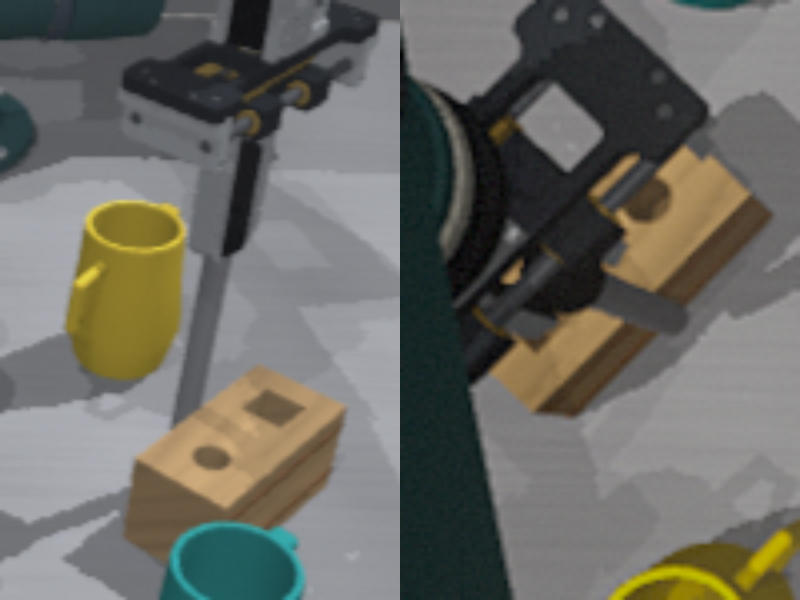

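The scene crop shows the muddler close to vertical against the near wall, running from (213,255) to (187,420). I'll fit its axis precisely.

```bash
cat >> h.py <<'E'
def axisfit(p,rows,x0,pred,half=12):
    "sub-pixel left/right edges of the rod per row by gradient around predicted column"
    g=cv2.GaussianBlur(cv2.cvtColor(p["pixels"],cv2.COLOR_RGB2GRAY),(0,0),.8).astype(float); out=[]
    for r in rows:
        c=pred(r); a=int(round(c))-half; d=np.diff(g[r,a:a+2*half+1]); out.append((r,a,d))
    return out
E
python3 - <<'E'
from h import *
p=cams.snapshot("scene")
for r in range(140,186,5): print(r,p["pixels"][r,328:354].mean(1).astype(int))
E
```

```text
140 [ 99 102 103 105 106 107 126 144 150 151 151 144 114  76  81  85  87  89
  91  90 102 126 138 137 137 136]
145 [102 103 105 106 107 107 133 152 151 151 146 116  78  83  85  87  91  91
  91 113 143 152 147 141 141 141]
150 [101 102 102 104 104 107 126 138 142 142 115  84  89  91  90  90  90  91
 113 142 150 151 151 151 152 151]
155 [ 99  99  99 101 101 110 127 138 138 119  85  88  92  93  95  95  95 113
 142 151 151 151 152 151 152 152]
160 [ 96  96  97  97 120 140 140 140 121  85  88  91  94  95  95  93 114 142
 150 150 151 150 150 151 150 146]
165 [ 89  94 120 139 141 141 144 128  86  89  92  94  96  95  93 115 143 150
 150 151 150 150 150 151 147 142]
170 [138 141 144 150 151 151 127  83  89  92  94  96  94  93 111 134 139 139
 139 140 139 139 140 139 139 140]
175 [151 152 151 151 151 127  84  88  92  93  95  92  91 110 133 139 140 140
 140 140 141 148 146 140 142 145]
180 [152 152 153 153 129  84  89  91  93  94  92  91 114 139 145 149 149 150
 150 151 152 155 153 151 144 134]
185 [172 170 170 141  84  89  92 104 128 143 137 129 131 133 135 137 138 141
 141 139 142 149 150 152 157 159]
```

The fitted slope of 0.20 means the muddler leans 1.6° past vertical, foot lagging by 5 mm. The wall contact agrees with my caddy estimate to 0.5 mm. I'll back off, lift, and put the foot over the socket.

```bash
python3 -c "
from h import *
go((.5870,.2004,.2504,48.4))"
```

```text
t 9.85 [0.5283 0.1921 0.2005] [-180.     0.    48.4] F [-1.5 -1.1 -1.3] w 0.0289
[ 45.2  38.4 -50. ] -0.0
```

Emit:
step_arm --pt "-1 -5 0 -5 0" --pt "-1 -5 0 -50 0" --pt "-1 0 15 -50 0" --pt "-1 30 38.4 -50 0" --pt "-1 45.2 38.4 -50 0" --pt "-1 45.2 38.4 -50 0" --pt "-1 45.2 38.4 -50 0"

```text
time: 10.72
tool_pos: [0.5864, 0.2005, 0.2502]
ee_rot: [-3.141, 0.001, 0.845]
wrist_force: [-0.1, 0.7, -1.6]
width: 0.029
```

```bash
python3 - <<'E'
from h import *
p=cams.snapshot("scene"); x=p["pixels"][130:220,300:420,::-1]; a=cv2.resize(x,(800,600),interpolation=cv2.INTER_CUBIC);cv2.imwrite("pics/s5.png",a)
go((.5870,.2004,.2504,48.4))
o=robot.get_obs()["tool_pos"]
for th in (-1.6,):
  r=np.radians(th);n=np.array([np.cos(np.radians(48.4)),np.sin(np.radians(48.4)),0])
  f=lambda s:o+[0,0,.019]+(.175-s)*(n*np.sin(r)+np.array([0,0,-np.cos(r)]))
  for z in (0,.05,.1):print(f(z),proj(p,f(z)))
print("sock",proj(p,[.5837,.1967,.072]),"comp",proj(p,[.5273,.2468,.072]))
E
```

```text
t 10.78 [0.5864 0.2004 0.2506] [-180.     0.    48.4] F [-0.6 -0.8 -2.1] w 0.0288
[0.4 0.5 0.2] -0.0
[0.58316058 0.19679459 0.09462132] [343.9 188.8]
[0.58408747 0.19783857 0.14460182] [347.9 170.7]
[0.58501437 0.19888256 0.19458233] [352.2 151.4]
sock [342.4 196.9] comp [361.  182.1]
```

View pics/s5.png

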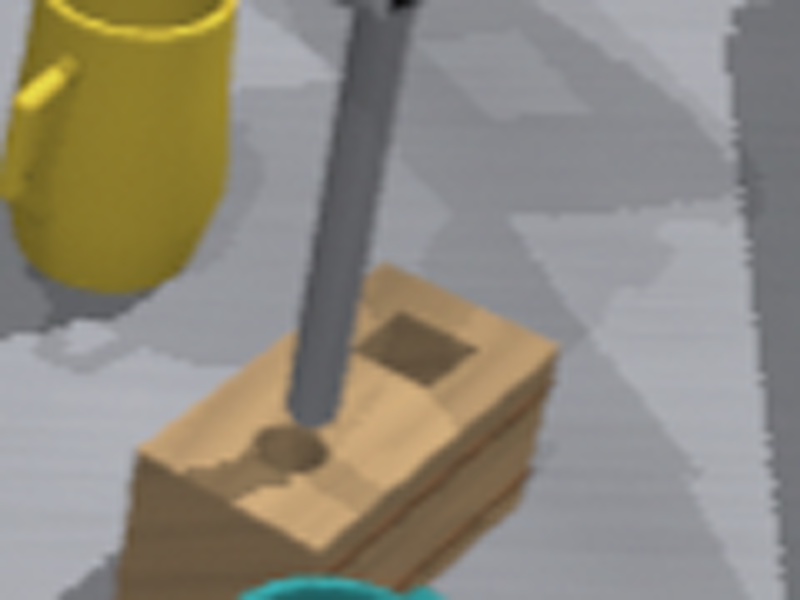

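The foot centre appears at about (313,409) and the hole at (292,449) in this crop. The foot is roughly 3 px off my prediction relative to the hole, so I'll check with the other cameras.

```bash
python3 - <<'E'
from h import *
p=cams.snapshot("wrist");q=cams.snapshot("top")
print("foot/sock wrist",proj(p,[.5832,.1968,.0946]),proj(p,[.5837,.1967,.072]),"top",proj(q,[.5832,.1968,.0946]),proj(q,[.5837,.1967,.072]))
a=p["pixels"][:,:,::-1];u,v=proj(p,[.5837,.1967,.072]);x0=int(np.clip(u-100,0,312));y0=int(np.clip(v-150,0,84))
b=q["pixels"][130:230,85:185,::-1]
print(x0,y0)
cv2.imwrite("pics/s6.png",np.hstack([cv2.resize(a[y0:y0+300,x0:x0+200],(400,600)),cv2.resize(b,(400,600))]))
E
```

```text
foot/sock wrist [253.7 187.6] [254.1 183. ] top [143.5 178.1] [146.5 179.8]
154 33
```

View pics/s6.png

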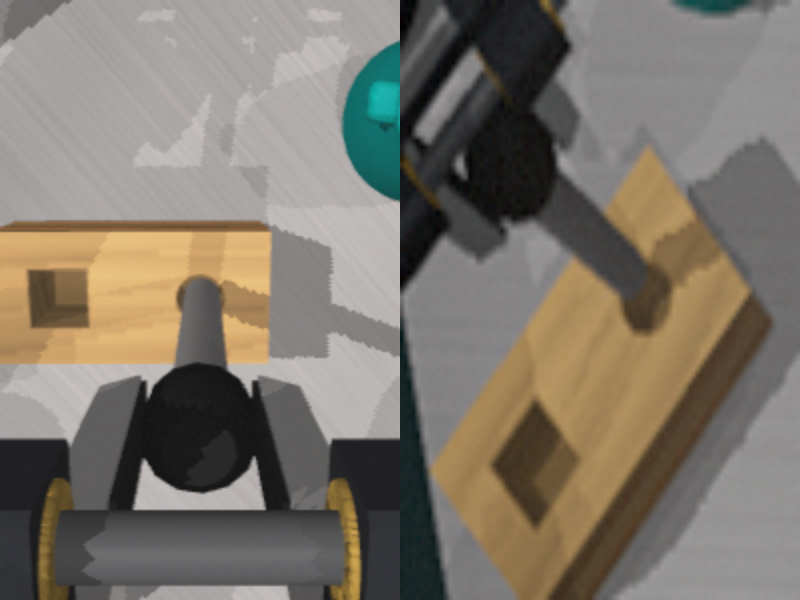

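Wrist view: the foot tip is at about (204,292) and the hole centre at (199,297), so the foot is slightly forward and to the right. I'll measure the edges numerically.

```bash
python3 - <<'E'
from h import *
p=cams.snapshot("wrist")
for r in range(168,200,2): print(r,p["pixels"][r,238:272].astype(int).dot([1,0,0]))
print(np.round(proj(p,[.5837,.1967,.072]),1))
for d in ([0.01,0,0],[0,.01,0],[0,0,.01]): print(proj(p,np.array([.5837,.1967,.072])+d))
E
```

```text
168 [229 229 229 229 228 228 228 228 228 224 208 208 209 209 210 208 208 207
 208 207 208 206 205 206 205 205 214 226 226 226 225 225 225 225]
170 [231 231 231 231 231 230 230 228 220 214 212 208 192 181 178 167 168 174
 188 202 212 212 212 211 210 216 228 228 228 227 227 227 227 227]
172 [221 223 227 220 220 220 219 220 210 168 147 134 132 131 124 112  98 103
 109 122 129 149 171 193 207 206 214 224 224 224 226 229 231 231]
174 [216 217 219 219 219 215 189 142 128 129 125 114 106 102 100  96  94  91
  88  85  82  85 102 133 180 217 215 165 164 167 167 172 201 233]
176 [213 219 223 224 215 160 122 124 123 115 108 108 104 102  98  97  93  89
  88  86  81  81  81  79  90 108 128 163 173 174 173 171 172 172]
178 [221 223 224 221 191 111  86  91 103 109 107 106 103 100  99  96  93  90
  88  82  81  80  79  80  81  84 105 151 172 172 172 171 170 171]
180 [225 225 225 212 135  93  91  92 102 108 107 105 102  99  97  95  92  89
  87  83  81  79  81  80  79  92 122 139 163 173 171 171 171 171]
182 [225 225 221 194 123  91  95  95 104 108 106 104 102 100  98  94  93  89
  86  85  81  81  81  
[... 543 characters left out ...]
93  90
  87  85  83  82  82  82  81  80 105 181 218 171 171 170 169 170]
192 [215 215 215 215 214 208 170 110 110 108 106 104 102  99  97  95  92  90
  88  86  82  83  82  82  81  79 110 186 228 228 227 228 227 227]
194 [220 219 220 220 220 204 131 111 110 109 105 103 102  99  97  94  91  89
  87  85  81  84  83  81  81  80  93 164 226 226 226 227 227 227]
196 [226 226 226 226 226 213 134 110 109 107 105 103 101  98  95  93  90  89
  86  86  85  81  80  82  81  79  80 150 226 226 226 226 227 226]
198 [226 227 227 227 221 183 111 109 108 107 104 102 101  98  93  92  90  88
  88  86  87  84  81  81  82  81  79 150 226 226 226 224 224 225]
[253.9 183.1]
[260.8 177. ]
[247.7 176.2]
[253.9 184.9]
```

The foot is about 6 mm forward and 1 mm right of the hole axis, so the muddler is essentially vertical now. I'll correct and lower in stages.

Emit:
step_arm --pt "-1 -6 -1 0 0" --pt "-1 -6 -1 0 0" --pt "-1 -6 -1 15 0" --pt "-1 -6 -1 25 0" --pt "-1 -6 -1 35 0" --pt "-1 -6 -1 35 0"

```text
time: 11.68
tool_pos: [0.5817, 0.1965, 0.2135]
ee_rot: [-3.14, 0.003, 0.844]
wrist_force: [-0.3, -0.4, -1.8]
width: 0.029
```

Emit:
step_arm --pt "-1 0 0 10 0" --pt "-1 0 0 20 0" --pt "-1 0 0 30 0" --pt "-1 0 0 40 0" --pt "-1 0 0 40 0"

```text
time: 12.3
tool_pos: [0.5816, 0.1964, 0.1739]
ee_rot: [-3.14, 0.002, 0.844]
wrist_force: [0.5, -0.9, -1.5]
width: 0.0293
```

Emit:
step_arm --pt "-1 0 0 3 0" --pt "-1 0 0 6 0" --pt "-1 0 0 9 0" --pt "-1 0 0 9 0"

```text
time: 12.8
tool_pos: [0.5833, 0.1971, 0.1692]
ee_rot: [3.14, -0.004, 0.844]
wrist_force: [-0.5, 0.1, 5.1]
width: 0.0291
```

It made contact at about 5 N at the expected home height. I'll release, rise and go to the spoon.

Emit:
step_arm --pt "-0.1 0 0 0 0" --pt "-0.1 0 0 0 0" --pt "-0.1 0 0 0 0" --pt "-0.1 0 0 -50 0" --pt "-0.1 0 0 -110 0" --pt "-0.1 0 0 -160 0" --pt "-0.1 0 0 -160 0"

```text
time: 13.68
tool_pos: [0.5838, 0.197, 0.3326]
ee_rot: [3.135, -0.009, 0.844]
wrist_force: [-0.1, -0.1, 0.1]
width: 0.0427
```

```bash
python3 - <<'E'
from h import *
p=cams.snapshot("wrist");q=cams.snapshot("scene")
for l in ("muddler",):
  for c in (p,q):
    for r in models.pinpoint(c,l)[:2]: print(l,r)
    for r in models.find_in(c,l)[:2]: print(l,r)
b=cv2.resize(q["pixels"][100:250,300:400,::-1],(400,600)); a=cv2.resize(p["pixels"][:,128:384,::-1],(400,600))
cv2.imwrite("pics/s7.png",np.hstack([a,b]))
print("pommel top expected scene",proj(q,[.5837,.1967,.198]))
go((.628,-.307,.34,177),(.628,-.307,.124,177))
E
```

```text
muddler {'position': [0.5876, 0.1989, 0.0083], 'p': 0.66}
muddler {'position': [0.5888, 0.2016, 0.1932], 'p': 0.78}
muddler {'position': [0.589, 0.1931, 0.1508], 'p': 0.82}
pommel top expected scene [351.3 149.6]
t 13.97 [0.5818 0.1965 0.3238] [-179.8    0.2   48.4] F [-0.5 -0.3 -0.4] w 0.0423
[-345.7  369.   -15.9] -128.6
[-344.8  369.6  200.1] -128.6
```

View pics/s7.png

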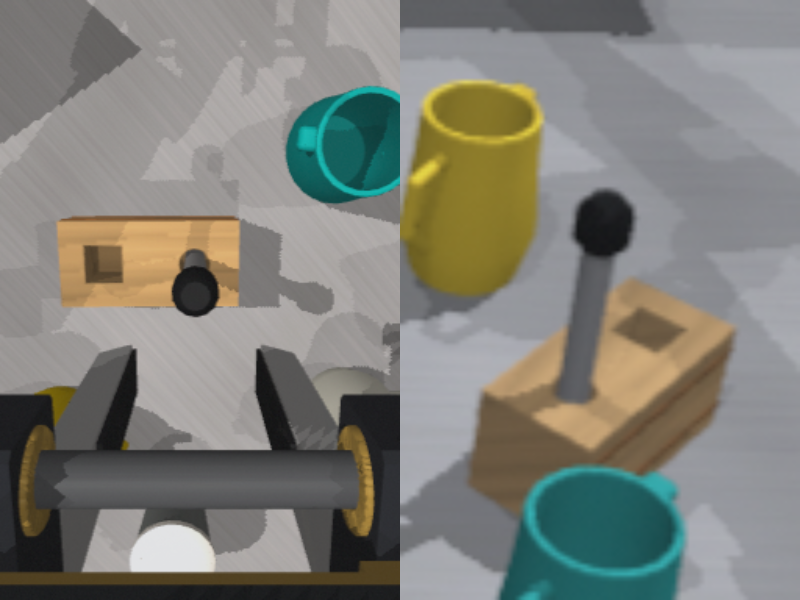

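The wrist and scene views show the muddler standing upright in the socket. The network puts its foot at z = 8 mm, which is fully home. Now for the spoon.

Emit:
step_arm --pt "0.3 -29 31 -16 -10.7" --pt "0.3 -58 62 -16 -21.4" --pt "0.3 -87 92 -16 -32.1" --pt "0.3 -115 123 -16 -42.8" --pt "0.3 -144 154 -16 -53.5" --pt "0.3 -173 185 -16 -64.2" --pt "0.3 -202 216 -16 -75" --pt "0.3 -231 246 -16 -85.6" --pt "0.3 -260 277 -16 -96.3" --pt "0.3 -289 308 -16 -107" --pt "0.3 -318 339 -16 -117.7" --pt "0.3 -345 369.5 -16 -128.6" --pt "0.3 -345 369.5 40 -128.6" --pt "0.3 -345 369.5 100 -128.6" --pt "0.3 -345 369.5 100 -128.6" --pt "0.3 -345 369.5 100 -128.6"

```text
time: 15.98
tool_pos: [0.6304, -0.3072, 0.2291]
ee_rot: [-3.14, 0.003, 3.089]
wrist_force: [0.3, -0.5, 0.6]
width: 0.0611
```

```bash
python3 - <<'E'
from h import *
p=cams.snapshot("wrist")
h=np.radians(-3);ax=np.array([np.cos(h)*np.cos(np.radians(42)),np.sin(h)*np.cos(np.radians(42)),np.sin(np.radians(42))]); B=np.array([.628,-.307,.146])
print("bowl",proj(p,B),"foot",proj(p,B-.168*ax),"mid",proj(p,B-.08*ax))
cv2.imwrite("pics/s8.png",p["pixels"][:,:,::-1])
go((.628,-.307,.124,177))
E
```

```text
bowl [253.1 197.6] foot [253.4  54.7] mid [253.3 120.2]
t 16.02 [ 0.6314 -0.3077  0.232 ] [-179.8    0.5  177. ] F [-0.1 -0.5  0.4] w 0.0609
[  4.2   1.  108. ] -0.0
```

View pics/s8.png

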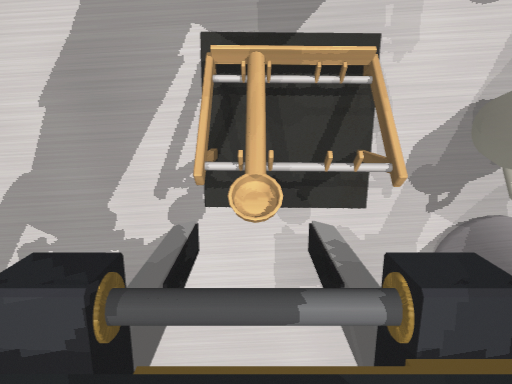

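The bowl is at (255,197), about 1.5 mm right of the finger centre. I'll descend and grip the rim.

Emit:
step_arm --pt "0.3 0 1.5 50 0" --pt "0.3 0 1.5 100 0" --pt "0.3 0 1.5 100 0" --pt "0.3 0 1.5 100 0" --pt "-1 0 1.5 100 0" --pt "-1 0 1.5 100 0" --pt "-1 0 1.5 100 0" --pt "-1 0 1.5 100 0"

```text
time: 17.02
tool_pos: [0.6311, -0.3059, 0.1292]
ee_rot: [-3.139, 0.006, 3.089]
wrist_force: [1.6, 0.0, 5.6]
width: 0.0417
```

Emit:
step_arm --pt "-1 0 0 -15 0" --pt "-1 0 0 -60 0" --pt "-1 0 0 -120 0" --pt "-1 0 0 -180 0" --pt "-1 0 0 -220 0" --pt "-1 0 0 -250 0" --pt "-1 0 0 -250 0" --pt "-1 0 0 -250 0"

```text
time: 18.02
tool_pos: [0.6292, -0.3052, 0.3745]
ee_rot: [3.14, -0.003, 3.089]
wrist_force: [0.8, 0.5, -1.5]
width: 0.0418
```

```bash
python3 - <<'E'
from h import *
p=cams.snapshot("scene");o=robot.get_obs()["tool_pos"];P=o+[0,0,.019]
for th in range(0,60,8):
    h=np.radians(177);q=P+.168*np.array([np.cos(h)*np.sin(np.radians(th)),np.sin(h)*np.sin(np.radians(th)),-np.cos(np.radians(th))]); print(th,proj(p,q))
# spoon-coloured pixels in gripper area
im=p["pixels"].astype(int);m=(im[...,0]-im[...,2]>45)&(im[...,0]>100);m[150:]=0;m[:,:60]=0;m[:,190:]=0;m[:20]=0
ys,xs=np.nonzero(m)
for y in range(ys.min(),ys.max()+1,4):
    k=xs[ys==y]; print(y,(k.min(),k.max(),len(k)) if len(k) else None)
cv2.imwrite("pics/s9.png",cv2.resize(p["pixels"][0:180,60:300,::-1],(800,600)))
n=np.array([np.cos(np.radians(48.4)),np.sin(np.radians(48.4))]);t=np.array([-n[1],n[0]])
a=np.array([.5316,.1949])-.155*n+.030*t
go((*a,.38,48.4),(*a,.146,48.4))
E
```

```text
0 [ 98.7 142.2]
8 [102.6 135.1]
16 [106. 127.]
24 [108.9 118.1]
32 [111.3 108.4]
40 [113.1  98.1]
48 [114.4  87.3]
56 [115.2  76.1]
20 (np.int64(145), np.int64(185), 32)
24 (np.int64(145), np.int64(181), 27)
28 (np.int64(146), np.int64(182), 29)
32 (np.int64(146), np.int64(182), 28)
36 (np.int64(147), np.int64(183), 29)
40 (np.int64(149), np.int64(183), 27)
44 None
48 None
52 None
56 (np.int64(77), np.int64(77), 1)
60 None
64 None
68 None
72 None
76 None
80 None
84 None
88 (np.int64(115), np.int64(115), 1)
92 None
96 None
100 None
104 None
108 None
112 None
t 18.07 [ 0.6291 -0.3051  0.3737] [179.9  -0.2 177. ] F [ 0.3  0.3 -0.5] w 0.0417
[244.  391.7  -4.4] 128.6
[243.  391.2 229.6] 128.6
```

Spoon held: width is 41.7 mm, and the foot is visible near (115,88), which means about 48° tilt. I'll carry it to the same wall, slightly nearer the compartment.

Emit:
step_arm --pt "-1 25 41 0 10.7" --pt "-1 50 82 0 21.4" --pt "-1 75 123 0 32.1" --pt "-1 100 164 0 42.8" --pt "-1 125 205 0 53.5" --pt "-1 150 246 0 64.2" --pt "-1 175 287 0 75" --pt "-1 200 328 0 85.6" --pt "-1 225 368 0 96.3" --pt "-1 232 382 0 107" --pt "-1 232 382 0 117.7" --pt "-1 232 382 40 128.4" --pt "-1 232 382 100 128.6" --pt "-1 232 382 160 128.6" --pt "-1 232 382 215 128.6" --pt "-1 232 382 230 128.6" --pt "-1 232 382 230 128.6" --pt "-1 232 382 230 128.6"

```text
time: 20.32
tool_pos: [0.4196, 0.0886, 0.1491]
ee_rot: [3.138, -0.003, 0.844]
wrist_force: [0.0, 0.5, -0.2]
width: 0.0416
```

```bash
python3 - <<'E'
from h import *
p=cams.snapshot("scene");n=np.array([np.cos(np.radians(48.4)),np.sin(np.radians(48.4)),0])
go((.4174,.0889,.146,48.4))
P=robot.get_obs()["tool_pos"]+[0,0,.019]
for th in (40,48,56):
    f=lambda s:P+(.168-s)*(n*np.sin(np.radians(th))+np.array([0,0,-np.cos(np.radians(th))])); print(th,proj(p,f(0)),proj(p,f(.07)),proj(p,f(.13)))
im=p["pixels"].astype(int)
cv2.imwrite("pics/s10.png",cv2.resize(p["pixels"][90:210,240:400,::-1],(800,600)))
for y in range(125,195,6):
    print(y,[ "%d:%d,%d"%(x,im[y,x,0],im[y,x,0]-im[y,x,2]) for x in range(280,345) if 25<im[y,x,0]-im[y,x,2]<110][:14])
E
```

```text
t 20.38 [0.4197 0.0886 0.1493] [179.8  -0.2  48.4] F [ 0.3  0.1 -0.7] w 0.0415
[-1.4 -2.   3.3] -0.0
40 [324.3 182.5] [311.8 156.7] [300.9 134.3]
48 [330.9 180.1] [315.5 155.1] [302.3 133.6]
56 [337.  176.6] [318.9 152.8] [303.6 132.6]
125 ['292:103,37', '293:98,36', '294:96,36', '295:96,36', '296:98,37', '297:100,37', '298:109,41', '299:117,45', '300:116,44', '301:124,48', '302:141,47', '305:177,31', '308:138,97', '309:128,88']
131 ['296:86,32', '297:96,36', '298:114,43', '299:134,51', '300:145,57', '301:152,60', '302:157,62', '303:161,42', '304:144,28', '305:107,70', '306:109,74', '307:115,79', '308:139,97', '311:130,90']
137 ['300:102,40', '301:113,44', '302:127,49', '303:141,54', '304:152,59', '305:161,63', '306:165,66', '307:148,68', '308:116,80', '309:115,80', '310:122,86', '311:129,92', '312:130,91', '313:133,93']
143 ['303:97,37', '304:111,42', '305:126,49', '306:142,56', '307:153,60', '308:156,62', '309:155,62', '310:146,66', '311:134,80', '312:133,93', '313:134,94', '314:135,94', '315:135,95', '316:136,95']
149 ['301:129,68', '302:132,93', '303:128,89', '304:123,85', '305:1
[... 624 characters left out ...]
9:118,81', '310:119,82', '311:120,82', '312:122,85', '313:122,86', '314:123,85', '315:114,72', '316:102,46']
173 ['312:94,27', '313:99,36', '314:104,53', '315:109,66', '316:112,67', '317:111,67', '318:109,65', '319:103,50', '320:103,39', '321:115,44', '322:125,48', '323:136,52', '324:148,57', '325:155,61']
179 ['323:110,26', '324:113,43', '325:122,47', '326:131,51', '327:144,56', '328:153,59', '329:157,61', '330:155,48']
185 ['336:153,34', '337:155,57', '338:155,61', '339:155,61', '340:158,62', '341:133,43']
191 ['328:155,37', '329:161,60', '330:155,61', '331:150,59', '332:150,58', '333:153,60', '334:155,61', '335:159,62', '336:162,64', '337:166,67', '338:169,67', '339:161,62', '340:124,36']
```

Emit:
step_arm --pt "-1 33 0 0 0" --pt "-1 48 0 -13 0" --pt "-1 67 0 -25 0" --pt "-1 88 0 -35 0" --pt "-1 110 0 -41 0" --pt "-1 127 0 -44 0" --pt "-1 138 0 -45 0" --pt "-1 145 0 -45 0" --pt "-1 145 0 -45 0" --pt "-1 145 0 -45 0"

```text
time: 21.62
tool_pos: [0.514, 0.1966, 0.1915]
ee_rot: [-3.142, 0.0, 0.844]
wrist_force: [-0.7, -0.2, 0.3]
width: 0.0415
```

```bash
cat >> h.py <<'E'
def rod(p,rows,lo,hi):
    im=p["pixels"].astype(int);c=im[...,0]-im[...,2]
    for y in rows: print(y,c[y,lo:hi])
E
python3 - <<'E'
from h import *
p=cams.snapshot("scene");n=np.array([np.cos(np.radians(48.4)),np.sin(np.radians(48.4)),0])
go((.5273,.2468,.25,48.4))
P=robot.get_obs()["tool_pos"]+[0,0,.019]
for th in (-4,0,4):
    f=lambda s:P+(.168-s)*(n*np.sin(np.radians(th))+np.array([0,0,-np.cos(np.radians(th))])); print(th,proj(p,f(.04)),proj(p,f(.07)),proj(p,f(.13)))
u=int(proj(p,f(.07))[0]);rod(p,range(134,184,6),u-18,u+18);print(u-18)
E
```

```text
t 21.68 [0.514  0.1966 0.1915] [-180.     0.    48.3] F [-0.7 -1.1 -1. ] w 0.0415
[ 46.3 -23.5 -58.5] -0.1
-4 [336.  172.6] [338.6 162.5] [343.9 141.2]
0 [339.2 174.3] [341.  163.8] [344.9 141.7]
4 [342.4 175.8] [343.6 165. ] [345.9 142.1]
134 [131 147 153 149 142 132 115 109 103  94  40  -7  -6  -5  -5  -6  -6  -6
  -5  -6  11  38  39  39  39  37  20   0  -7  -7  -5  -6  -7  -6  -7  -7]
140 [ 95  96  96  97  98 100 101 104 105  58   9  -7  -7  -7  -7  -7   1  32
  29  31  37  41  40  38  22   1  -6  -6  -6  -8  -6  -6  -6  -7  -6  -7]
146 [ 97  97  97  99 101 102 103 103 103  37  -8  -8  -8  -8  -7   0  30  35
  36  38  40  40  38  20   1  -7  -7  -8  -7  -7  -7  -7  -6  -5  -6  -6]
152 [ 96  97  95  96  97  98 100 100  89  33  -6  -7  -7  -8   1  27  36  40
  38  26  -2  -1  -3  -3  -2  -2  -4  -2  -4  -3  -3  -4  -3  -4  -6  -7]
158 [93 94 93 94 94 94 96 96 54  9 -7 -7 -6  2 27 38 40 42 33 -2 -4 -4 -3 -3
 -3 -2 -2 -2 -3 -3 -4 -3 -3 -5 -7 -6]
164 [90 90 90 87 86 51 11 -6 -7 -7 -7 -8  0 25 37 41 41 44 41 36 17 -4 -4 -4
 -4 -4 -3 -3 -4 -6 -7 -7 -6 -6 -6 -6]
170 [80 64 17 -3 -6 -6 -7 -8 -7 -7 -8 -1 18 38 41 42 44 42 35 14 -4 -4 -5 -5
 -5 -4 -4 -5 -6 -5 12 44 57 55 42 21]
176 [-8 -7 -7 -7 -8 -8 -8 -7 -7 -6 -1 19 38 40 41 43 42 32 10 -5 -5 -5 -5 -5
 -5 -4 22 56 65 65 63 63 65 65 61 61]
182 [-7 -7 -7 -8 -8 -8 -8 -8 -8 -4 12 39 41 43 49 63 57 20 -6 -5 -6 -5 -5 -4
 -4 33 66 63 51 43 42 43 41 39 40 41]
325
```

The fitted tilt is +0.3°, so the spoon is vertical. I'll back off, lift and move over the compartment.

Emit:
step_arm --pt "-1 -5 0 0 0" --pt "-1 -5 0 -30 0" --pt "-1 -5 0 -55 0" --pt "-1 10 -10 -55 0" --pt "-1 40 -23.5 -55 0" --pt "-1 46.3 -23.5 -55 0" --pt "-1 46.3 -23.5 -55 0" --pt "-1 46.3 -23.5 -55 0"

```text
time: 22.68
tool_pos: [0.5272, 0.2466, 0.246]
ee_rot: [-3.141, 0.001, 0.844]
wrist_force: [-0.3, -0.7, -0.8]
width: 0.0417
```

```bash
python3 - <<'E'
from h import *
p=cams.snapshot("wrist");s=cams.snapshot("scene");o=robot.get_obs()["tool_pos"];go((.5273,.2468,.2465,48.4))
print("foot(vertical)",proj(p,o+[0,0,.019-.168]),"comp",proj(p,[.5273,.2468,.072]),"at z.1",proj(p,[.5273,.2468,.0975]),"scene",proj(s,o+[0,0,.019-.168]),proj(s,[.5273,.2468,.072]))
cv2.imwrite("pics/s11.png",np.hstack([cv2.resize(p["pixels"][120:260,210:310,::-1],(430,600),interpolation=cv2.INTER_CUBIC),cv2.resize(s["pixels"][130:220,320:380,::-1],(370,600),interpolation=cv2.INTER_CUBIC)]))
E
```

```text
t 22.77 [0.5273 0.2465 0.2465] [180.    0.   48.3] F [ 0.  -0.7 -1.8] w 0.0419
[ 0.2 -0.2 -0. ] -0.1
foot(vertical) [253.9 184.2] comp [253.6 179.2] at z.1 [253.6 184. ] scene [362.7 173.3] [361.  182.1]
```

View pics/s11.png

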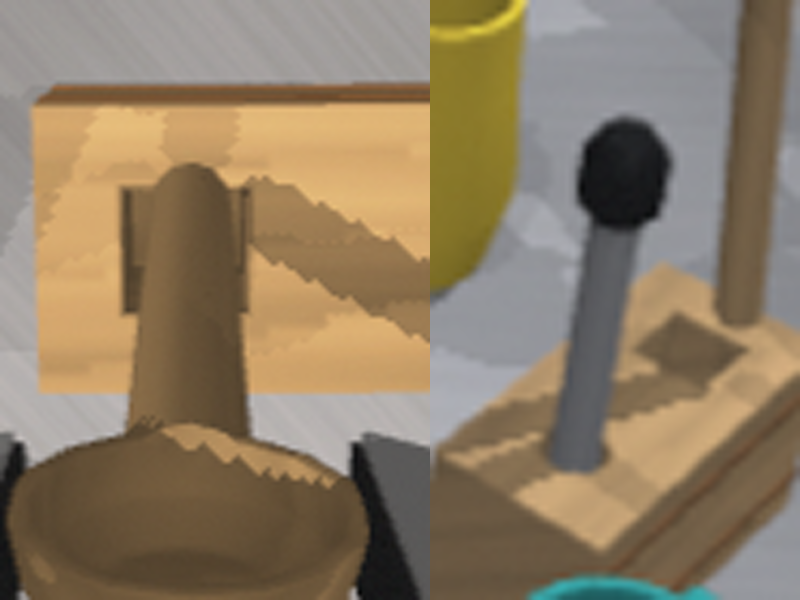

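The wrist crop shows the foot about 17 mm forward of the compartment centre, at (191,199) against (185,249). The spoon swung about 6° when the arm braked. I'll shift back slowly, enter the compartment, and straighten it against the far wall of the compartment.

Emit:
step_arm --pt "-1 -3 0 0 0" --pt "-1 -7 -0.5 0 0" --pt "-1 -11 -1 0 0" --pt "-1 -14 -1 0 0" --pt "-1 -16 -1 0 0" --pt "-1 -17 -1 0 0" --pt "-1 -17 -1 0 0"

```text
time: 23.65
tool_pos: [0.5154, 0.2351, 0.2465]
ee_rot: [-3.142, -0.0, 0.844]
wrist_force: [-0.1, -0.5, -0.3]
width: 0.0417
```

```bash
python3 - <<'E'
from h import *
p=cams.snapshot("wrist");s=cams.snapshot("scene");go()
P=robot.get_obs()["tool_pos"]+[0,0,.019];n=np.array([np.cos(np.radians(48.4)),np.sin(np.radians(48.4)),0])
for th in (0,3,6,9):
    f=lambda z:P+(.168-z)*(n*np.sin(np.radians(th))+np.array([0,0,-np.cos(np.radians(th))])); print(th,[proj(s,f(z)) for z in (0,.03,.1)],proj(p,f(0)))
rod(s,range(135,182,5),342,378)
w=p["pixels"].astype(int)
for r in range(156,192,3): print(r,w[r,236:274,0])
E
```

```text
t 23.75 [0.5155 0.2351 0.2464] [-180.    -0.    48.4] F [-0.2  0.4 -0.4] w 0.0414
0 [array([357. , 170.1]), array([359.1, 159.4]), array([364.5, 132.9])] [253.6 184.2]
3 [array([360.2, 171.6]), array([361.9, 160.6]), array([366. , 133.5])] [253.6 175.4]
6 [array([363.6, 173. ]), array([364.7, 161.7]), array([367.4, 134. ])] [253.6 166.7]
9 [array([367. , 174.2]), array([367.5, 162.7]), array([368.9, 134.4])] [253.6 157.8]
135 [-8 -8 -7 -8 -8 -6 -7 -7 -8 -7 -7 -7 -6 -7 -6 -7 -6 -7 -7 -6 -3 11 34 36
 40 43 43 43 42 24  3 -5 -6 -6 -6 -6]
140 [-7 -6 -7 -7 -7 -8 -8 -8 -8 -7 -6 -7 -7 -6 -7 -7 -7 -8 -6 -7  1 27 36 40
 42 44 43 42 39 13 -7 -7 -6 -6 -7 -7]
145 [-8 -6 -7 -6 -6 -6 -8 -7 -8 -7 -7 -7 -7 -7 -7 -7 -7 -7 -7 -5  7 33 37 41
 43 43 42 42 23  3 -6 -6 -6 -6 -6 -6]
150 [-7 -7 -7 -6 -4 -3 -4 -3 -4 -4 -4 -4 -4 -3 -3 -6 -8 -8 -8 -1 20 37 40 42
 44 43 42 39 11 -7 -7 -7 -7 -7 -8 -7]
155 [-6 -5 -3 -3 -1 -3 -2 -5 -3 -3 -4 -3 -2 -4 -3 -4 -4 -6 -8  1 35 39 41 43
 43 42 42 23  1 -8 -7 -6 -6 -6 -6 -7]
160 [-7 -6 -3 -2 -4 -3 -4 -1 -2 -2 -2 -3 -2 -3 -2 -4 -7 -8 -2 17 36 39 42 43
 42 43 38 13 -8 -6 -6 
[... 1695 characters left out ...]
97  95  94  94  93  90  89  99  96  92 111 129 132
 133 132]
180 [212 212 211 212 211 210 202 171 127 132 131 130 126 123 120 117 112 107
 106 103 101 100  98  97  95  94  95  94 134 192 192 193 192 192 192 192
 192 178]
183 [209 209 209 209 209 208 197 155 132 132 131 130 127 123 119 116 111 107
 105 103 101 100  99  97  95  96  96  94 111 160 196 196 195 195 195 194
 194 201]
186 [199 200 199 199 199 199 186 139 133 131 130 128 127 122 119 114 111 106
 104 103 101 100  98  98  97  96  97  94 111 164 201 201 201 202 201 202
 201 202]
189 [196 195 197 198 197 190 163 128 133 132 131 128 125 120 117 111 107 104
 102 103 101 101  99  96  97  96  96  96  91 139 209 209 209 208 208 208
 208 208]
```

The fit gives 6° tilt with the foot within 2.5 mm of the compartment axis, inside the 6.5 mm clearance. I'll enter now.

Emit:
step_arm --pt "-1 -1 0 8 0" --pt "-1 -1 0 18 0" --pt "-1 -1 0 28 0" --pt "-1 -1 0 38 0" --pt "-1 -1 0 48 0" --pt "-1 -1 0 55 0" --pt "-1 -1 0 55 0"

```text
time: 24.62
tool_pos: [0.5144, 0.2342, 0.1907]
ee_rot: [-3.141, 0.001, 0.844]
wrist_force: [0.6, 0.7, -0.8]
width: 0.0419
```

Emit:
step_arm --pt "-1 4 0 0 0" --pt "-1 8 0 0 0" --pt "-1 12 0 0 0" --pt "-1 16 0 0 0" --pt "-1 20 0 0 0" --pt "-1 22 0 0 0" --pt "-1 22 0 0 0"

```text
time: 25.5
tool_pos: [0.5294, 0.2508, 0.1914]
ee_rot: [-3.142, 0.0, 0.844]
wrist_force: [0.3, 0.4, -0.5]
width: 0.0415
```

```bash
python3 - <<'E'
from h import *
s=cams.snapshot("scene");go((.5273,.2468,.16,48.4))
P=robot.get_obs()["tool_pos"]+[0,0,.019];n=np.array([np.cos(np.radians(48.4)),np.sin(np.radians(48.4)),0])
for th in (-3,0,3,6):
    f=lambda z:P+(.168-z)*(n*np.sin(np.radians(th))+np.array([0,0,-np.cos(np.radians(th))])); print(th,[proj(s,f(z)) for z in (.05,.09,.12)])
rod(s,range(145,182,4),342,384)
E
```

```text
t 25.55 [0.5293 0.2507 0.1914] [-180.     0.    48.4] F [-0.8 -0.7 -0.5] w 0.0417
[-4.3  1.1 31.4] -0.0
-3 [array([362.1, 174.5]), array([365.9, 160.6]), array([368.9, 149.7])]
0 [array([364.4, 175.7]), array([367.5, 161.4]), array([369.9, 150.2])]
3 [array([366.7, 176.8]), array([369.1, 162.1]), array([370.9, 150.6])]
6 [array([369.1, 177.8]), array([370.7, 162.7]), array([371.9, 151. ])]
145 [-7 -6 -7 -7 -6 -7 -7 -7 -7 -7 -7 -7 -7 -6 -7 -8 -7 -7 -7 -7 -8 -7 -6 -7
 -3  8 31 33 33 35 40 42 40 24  3 -7 -7 -7 -6 -6 -6 -6]
149 [-7 -7 -7 -8 -6 -4 -3 -3 -4 -3 -2 -4 -4 -4 -5 -7 -8 -8 -6 -7 -8 -8 -7 -7
  0 30 33 36 38 40 41 39 34 11 -7 -6 -7 -7 -6 -7 -7 -6]
153 [-8 -7 -6 -4 -3 -3 -2 -4 -4 -4 -3 -3 -4 -4 -3 -4 -4 -6 -7 -8 -8 -7 -7  0
 25 33 36 38 39 40 40 35 10 -7 -7 -7 -8 -8 -8 -8 -7 -8]
157 [-8 -7 -3 -3 -3 -1 -4 -2 -3 -1 -3 -4 -3 -4 -3 -2 -5 -8 -8 -8 -8 -8 -3 17
 36 38 41 42 43 42 39 12 -5 -7 -7 -8 -8 -7 -7 -7 -7 -7]
161 [-7 -7 -6 -4 -3 -2 -2 -3 -2 -2 -2 -2 -5  0 -4 -5 -8 -7 -8 -7 -7 -4  8 35
 38 40 42 44 43 41 20  0 -7 -7 -6 -6 -7 -7 -8 -8 -7 -8]
165 [-8 -8 -7 -6 -4 -4 -4 -4 -4 -5 -5 -5 -7 -7 -8 -7 -7 -7 -7 -7 -8  0 32 38
 40 42 43 42 41 21  1 -7 -6 -6 -8 -6 -6 -6 -6 -5 -6 -5]
169 [-7 -6 -5 -2 -4 -5 -4 -5 -4 -4 -5 -6 -7 -7  8 32 27  1 -8 -7  1 27 36 40
 42 42 43 41 35 11 -6 -6 -6 -6 -6 -7 -7 -7 -8 -6 -6 -6]
173 [-7 -6 -5 -4 -5 -6 -5 -5 -4  3 41 71 74 74 71 70 70 73 74 68 49 36 39 42
 43 44 41 36 11 -7 -8 -7 -7 -8 -7 -7 -8 -7 -8 -7 -8 -7]
177 [-7 -5 -5 -5 -5 -5 -5 -5 -4 36 71 73 73 75 74 75 66 50 46 46 36 39 41 43
 44 42 41 60 76 71 66 63 44 19  1 -7 -7 -6 -5 -7 -7 -7]
181 [29 -5 -5 -4 -5 -5 -5 -5 22 57 68 61 50 42 42 39 38 40 38 35 39 41 42 43
 42 40 44 56 71 81 82 81 78 74 69 71 72 74 73 68 55 29]
```

Now it's about 1° from vertical. I'll centre it and lower to the floor.

Emit:
step_arm --pt "-1 -1 0 0 0" --pt "-1 -3 0.5 4 0" --pt "-1 -4.5 1 10 0" --pt "-1 -5.5 1 16 0" --pt "-1 -6 1 22 0" --pt "-1 -6 1 26 0" --pt "-1 -6 1 28 0" --pt "-1 -6 1 28 0"

```text
time: 26.55
tool_pos: [0.5261, 0.2456, 0.1633]
ee_rot: [-3.141, 0.0, 0.844]
wrist_force: [0.4, -0.5, -1.1]
width: 0.0414
```

Emit:
step_arm --pt "-1 0 0 2 0" --pt "-1 0 0 4 0" --pt "-1 0 0 4 0"

```text
time: 26.92
tool_pos: [0.5266, 0.2458, 0.1604]
ee_rot: [3.141, -0.002, 0.844]
wrist_force: [-1.3, 0.5, 2.9]
width: 0.0414
```

Emit:
step_arm --pt "-1 0 0 2 0" --pt "-1 0 0 4 0" --pt "-1 0 0 4 0"

```text
time: 27.3
tool_pos: [0.5281, 0.2468, 0.1601]
ee_rot: [3.138, -0.008, 0.844]
wrist_force: [-0.9, -0.2, 12.5]
width: 0.0416
```

Floor contact (12.5 N) at the expected height. I'll relieve the load, release and rise.

Emit:
step_arm --pt "-1 0 0 -3 0" --pt "-1 0 0 -4 0" --pt "-1 0 0 -4 0" --pt "0.15 0 0 -4 0" --pt "0.15 0 0 -4 0" --pt "0.15 0 0 -4 0" --pt "0.15 0 0 -20 0" --pt "0.15 0 0 -50 0" --pt "0.15 0 0 -100 0" --pt "0.15 0 0 -150 0" --pt "0.15 0 0 -180 0" --pt "0.15 0 0 -180 0" --pt "0.15 0 0 -180 0"

```text
time: 28.92
tool_pos: [0.5259, 0.2455, 0.3343]
ee_rot: [-3.141, 0.001, 0.844]
wrist_force: [-0.6, -0.2, -0.2]
width: 0.0541
```

```bash
python3 - <<'E'
from h import *
p=cams.snapshot("wrist");q=cams.snapshot("scene");go()
for l in ("muddler","spoon"):
  for c in (p,q):
    for r in models.pinpoint(c,l)[:1]: print(l,np.round(r["position"],3),round(r["p"],2))
for l in ("jug","mug","kettle"): print(l,[np.round(r["position"],3) for r in models.pinpoint(q,l)[:3]])
b=cv2.resize(q["pixels"][80:260,200:420,::-1],(480,600)); a=cv2.resize(p["pixels"][60:300,160:288,::-1],(320,600))
cv2.imwrite("pics/s12.png",np.hstack([a,b]))
E
```

```text
t 29.02 [0.5256 0.2454 0.3331] [-179.9    0.2   48.4] F [ 0.2  0.  -0.2] w 0.0541
muddler [0.589 0.199 0.008] 0.82
spoon [ 0.597 -0.016  0.003] 0.56
spoon [ 0.777 -0.015 -0.   ] 0.45
jug [array([ 0.738,  0.185, -0.001]), array([0.363, 0.159, 0.001]), array([ 0.344, -0.199, -0.001])]
mug [array([ 0.39 ,  0.002, -0.001]), array([ 0.779, -0.012,  0.   ])]
kettle [array([ 0.774, -0.015, -0.001])]
```

No views are left, so I'll check the spoon numerically, using the shaft slope and the height of the bowl top.

```bash
python3 - <<'E'
from h import *
q=cams.snapshot("scene")
for z in (.198,.176,.154,.13,.09,.072): print(z,proj(q,[.5273,.2468,z]))
im=q["pixels"].astype(int);c=im[...,0]-im[...,2]
for y in range(116,186,3):
    k=np.nonzero(c[y,345:395]>18)[0]+345; print(y,k.min() if len(k) else None,k.max() if len(k) else None,len(k))
E
```

```text
0.198 [371.  135.8]
0.176 [369.1 144.4]
0.154 [367.3 152.8]
0.13 [365.4 161.7]
0.09 [362.3 175.9]
0.072 [361.  182.1]
116 None None 0
119 None None 0
122 None None 0
125 None None 0
128 None None 0
131 None None 0
134 None None 0
137 367 376 10
140 365 376 12
143 363 375 13
146 363 374 12
149 363 373 11
152 364 371 8
155 364 370 7
158 363 370 8
161 363 369 7
164 362 369 8
167 362 368 7
170 356 368 13
173 352 367 16
176 351 372 22
179 351 379 29
182 350 383 34
185 350 382 33
```

The bowl top is at row 136 (predicted 135.8 with the foot on the floor), and the shaft is at its predicted columns. I'm handing in.

```bash
python3 - <<'E'
from h import *
p=cams.snapshot("top");print([np.round(r["position"],3) for r in models.pinpoint(p,"jug")[:4]])
print(robot.close_job())
E
```

```text
[array([0.742, 0.189, 0.   ]), array([ 0.592, -0.014, -0.003]), array([ 0.341, -0.198,  0.001]), array([ 0.369,  0.16 , -0.001])]
the job is handed in; nothing more can be done
None
```

The muddler and the spoon are both back in the caddy, each standing on its foot with its head up. I gripped each one by its head, swung it upright against the caddy's near wall, lowered it until it touched bottom, then released it. The muddler went in first, and the job took about 29 s of the 64 s.

Last checks:
- **Muddler:** the network puts its foot at z = 8 mm, the socket floor. The wrist and scene pictures showed it upright.
- **Spoon:** its bowl top is at row 136, against 135.8 predicted for a foot on the compartment floor. It touched the floor at about 12 N. The shaft slope shows at most 2–3° of lean.
- **Jug, mug and kettle:** all were found within about 5 mm of where they started, and the gripper is clear of everything.

Two checks were weaker:
- **Spoon network:** it did not find the spoon in the final pictures; its reports were low-confidence false hits on the jug and kettle.
- **Final picture:** the picture limit was reached, so I confirmed the spoon from pixel values only.

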